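# Roll the can home in the pantry rack and close the keeper on it

### The job

Put the loose can away in the can rack: with the fingers on its side, roll it gently along the lane until you feel it bear against the orange end pad, then take the fingers off and see that it stays there without rolling back. Then slide the black keeper up behind it until it too bears lightly on the can, so that the can is held without play, and leave it so. The thin aluminium wall dents easily: at both contacts press on the can with about 5 N (for the keeper, on top of its own drag on the rails) and never over 8 N, and leave the other things on the shelf alone.

Things in the scene. Friction and masses are not known exactly. Their poses are not given: they have to be found in the camera images.
- can_rack: can rack fixed on the shelf: one open-topped lane. Origin on the shelf at the middle of the lane, z up, its y axis runs along the lane towards the home end. White bed 6 mm above the shelf, from y = -235 to +225 mm; steel side rails stand at x = +-60.5 to +-65.5 mm, tops 28 mm above the shelf
- stop_zone (a point): point fixed on the rack at x = 0, y = +175 mm, 39 mm above the shelf: the nearest place of the end stop. The stop is a steel plate 77 mm high across the lane with an orange pad (90 mm wide, 54 high) facing the can, clamped fast by two black knobs so that the pad's face is 0 to 16 mm beyond this point; not measured, feel for it. The pad is stiff: a fraction of a mm makes several N
- drinks_can: loose full aluminium drinks can, red with a white band, lying on its side in the lane, axis across it: 66 mm diameter, 115 mm long (the straight wall 101 mm), about 0.27 to 0.47 kg, thin-walled. Origin at its centre, 39 mm above the shelf; its x is its axis, y and z turn as it rolls. It rolls easily, a push of under 1 N, and coasts a few mm if let go while moving slowly
- keeper (a joint): black plastic keeper that slides on the two side rails: travel in m towards the home end, 0 fully back, up to 0.33. Its flat front paddle faces the can: the face is at y = -180 mm + travel in the rack, 96 mm wide, from 20 to 74 mm above the shelf. It drags with about 3 N when moved and stays where it is left, so that after a push it keeps up to 3 N on the can
- keeper_post (a point): middle of the top of the keeper's upright post (yellow top), 86 mm above the shelf, 49 mm behind the paddle's face. The post is 40 mm wide across the lane, 12 mm thick along it, free from 37 to 86 mm above the shelf: pinch it, or push on its back
- cereal_container: bystander: tall grey plastic cereal container, 100 x 190 x 234, white clip-on lid; origin at centre of its underside
- salt_shaker: bystander: glass salt shaker, 48 diameter, 87 tall, steel cap; origin at centre of its underside
- honey_dipper: bystander: wooden honey dipper lying flat, 150 long; origin under its middle
- scoop: bystander: stainless steel scoop lying flat, 180 long; origin under its middle
- silicone_lid: bystander: orange silicone lid lying flat, 114 diameter, knob to 16 high; origin at centre of its underside
- spice_jar: bystander: spice jar, 48 diameter, 100 tall, black cap; origin at centre of its underside
- spare_can: bystander: drinks can standing upright, green, 66 diameter, 115 tall; origin at centre of its underside

How it is judged:
By the outcome, as a careful person would: the job done as asked, in the order asked, and still so for the second after the job is handed in, with the robot touching nothing.
It also fails if it takes over 72 s, if anything falls off the work surface, if the arm or the gripper's body presses on something with over 40 N, if the wrist force passes 120 N, or if a joint passes its speed limit or range.

### The arm

A 7-joint arm with a two-finger parallel gripper is mounted at the origin on the work surface. World frame = base frame: x ahead of the robot, y to its left, z up, the work surface at z = 0. Lengths are in m, angles in rad, forces in N, time in s.
With the tool pointing down it reaches from about 0.4 to 0.85 m from the base axis. Payload 10.4 kg.
Tool frame: the origin (TCP) lies midway between the tips of the shut fingers; the grasp point (between the pads) lies 19 mm behind it; z points along the fingers, y is the direction in which the jaws open and shut (so a half turn about z gives the same grasp; the last joint's range is limited). The gripper opens to 87 mm and grips with 3 to 60 N. Pads are 19 mm wide; open, the fingers measure 117 mm over their backs; the gripper's body (75 mm by 190 mm) begins 51 mm behind the grasp point.
Start: joints at [-1.255, 0.332, -0.065, 1.46, 0.022, 1.35, -0.088], TCP at [0.208, 0.589, 0.223] pointing down, gripper open.
Joint ranges: [-2.6, 2.6], [-0.5, 2.12], [-1.47, 1.34], [0.16, 2.42], [-1.27, 4.41], [0.06, 2.06], [-2.6, 2.6]. Speed limits (rad/s): [2.22, 2.22, 2.79, 2.79, 3.14, 3.14, 3.14].

### API

Orientations are given as a unit quaternion [x, y, z, w].
In Python, from bench import r gives the robot as it stands.
- The arm moves only by the tool step_arm, never from a script. Its argument "increments" is a list of rows, each a list of 2 entries, a list of its own where there are three numbers: the shift along the tool's x, y, z in m, then the turn, a rotation vector about the tool's x, y, z in rad. A call has 1 to 5 rows; each row is the pose to reach, as a shift and turn from the pose measured when the call began, along the tool's axes at that moment; what a row does not reach only later rows make up. A row lasts 1/10 s, in which the tool goes at most 50 mm and 8.59 degrees, less where a joint would pass 70% of its speed; a pose out of reach is approached as far as the arm can. A call with a gripper value outside its range is refused whole. "hand" is the closure, from -1 (fully open) to 1 (shut), so that 0 is half open, set as the call begins (left out, the last holds). The fingers move at their own pace and stop on an object; "grip_force" is the grip in N (left out, the last holds). Time passes only in rows, so rows that repeat a pose let the fingers close. It gives the time, the measured TCP pose, the force and the opening at its end, in the units of the state.
- r.read_state(): the state, without advancing time (a new reading comes with each control period).
- r.camera(name): name is "scene" or "top"; returns a dict with "pixels" (384x512x3 uint8, blue, green, red), "camera_matrix" (3x3 intrinsics, pixels), "k1" (the pictures are not rectified: a ray, as slopes to the right and down, at radius r is drawn at 1 + k1 r^2 times it, then the intrinsics apply), "extrinsics" (4x4, takes a point from camera to world coordinates). Camera axes: x right, y up, looking along -z (the intrinsics and any distortion apply to the point x, -y, -z); pixel columns grow to the right and rows downward; lengths in m; the calibration is good to about 2 mm. A picture is of the moment at which its call begins. There is no depth.
- r.close_job(): hands the job in, once; it reports no verdict.
The state is a dict: "time": time; "joint_positions": joint angles; "joint_vel": joint speeds; "joint_torque": joint torques, N m; "ee_pos": TCP position; "eef_rot": TCP orientation; "ft_force": force on the tool from outside, world axes, zero at the start; "torque": the same for the moment, N m; "width": finger opening in m.
Only numpy, scipy, OpenCV 4.12 (cv2) and the standard library are available. Lean on these libraries where they do the work, as an engineer would, in place of code of your own. Each camera call takes 0.05 s, during which the arm holds its last target.

## Working session

There is one attempt and no reset: what is moved stays moved. The work goes in short steps, Python scripts to look and compute and a tool call to move; the robot and the scene stay as the last step left them, time stands still between calls to the robot, and variables do not carry over. Pictures are saved under pics/ and viewed, and the job is handed in when it is done.

Besides the shell and the picture viewer there is one more tool, called after "Request:" as name([rows], argument=value, ...), one row to a line, values as JSON. step_arm: Moves the arm, as the interface text tells. Its arguments: {"type":"object","properties":{"increments":{"type":"array"},"hand":{"type":"number"},"grip_force":{"type":"number"}},"required":["increments"]}

```bash
mkdir -p pics; ls; python3 - <<'E'
from bench import r
import cv2,json
s=r.read_state();print(s)
for n in("scene","top"):
    c=r.camera(n);cv2.imwrite(f"pics/{n}0.png",c["pixels"]);print(n,c["camera_matrix"],c["k1"],c["extrinsics"])
E
```

```text
pics
{'time': 0.0, 'joint_positions': array([-1.25462062,  0.33290443, -0.06471643,  1.46093141,  0.0215752 ,
        1.34994845, -0.08853405]), 'joint_vel': array([ 0.00037248,  0.00079889, -0.00254569,  0.00126175, -0.00133564,
        0.00158707,  0.00125803]), 'joint_torque': array([ 9.07950671e-04, -6.23271704e+01,  2.48331623e-02, -3.89895988e+01,
       -6.14898372e-02,  3.98736598e-02,  1.35968535e-04]), 'ee_pos': array([0.2075635 , 0.58909981, 0.2217384 ]), 'eef_rot': array([ 1.68580520e-01,  9.85687602e-01, -7.41093293e-04, -1.05921816e-04]), 'ft_force': array([-0.30674998,  0.01279636,  0.51044325]), 'torque': array([ 0.0057642 , -0.01189894, -0.00897455]), 'width': 0.08676121070293984}
scene [[436.49009227   0.         255.97900271]
 [  0.         436.49009227 188.69232382]
 [  0.           0.           1.        ]] -0.03651292960828182 [[ 0.16319136 -0.76147889  0.62731052  1.3505111 ]
 [ 0.98647827  0.11618351 -0.11559417 -0.07819784]
 [ 0.01513938  0.63769217  0.77014252  1.04262907]
 [ 0.          0.          0.          1.        ]]
top [[476.73086674   0.         253.16535061]
 [  0.         476.73086674 191.3031104 ]
 [  0.           0.           1.        ]] -0.15149976748581337 [[ 0.00602049  0.98375186 -0.17943253  0.28693943]
 [-0.9997427   0.00199704 -0.0225954   0.05114651]
 [-0.02186994  0.17952239  0.98351076  1.62602888]
 [ 0.          0.          0.          1.        ]]
```

```bash
python3 - <<'E'
import cv2
for n in("scene","top"):
    i=cv2.imread(f"pics/{n}0.png");cv2.imwrite(f"pics/{n}0b.png",cv2.resize(i,(800,600),interpolation=cv2.INTER_CUBIC))
E
```

```text
(no output)
```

View pics/scene0b.png

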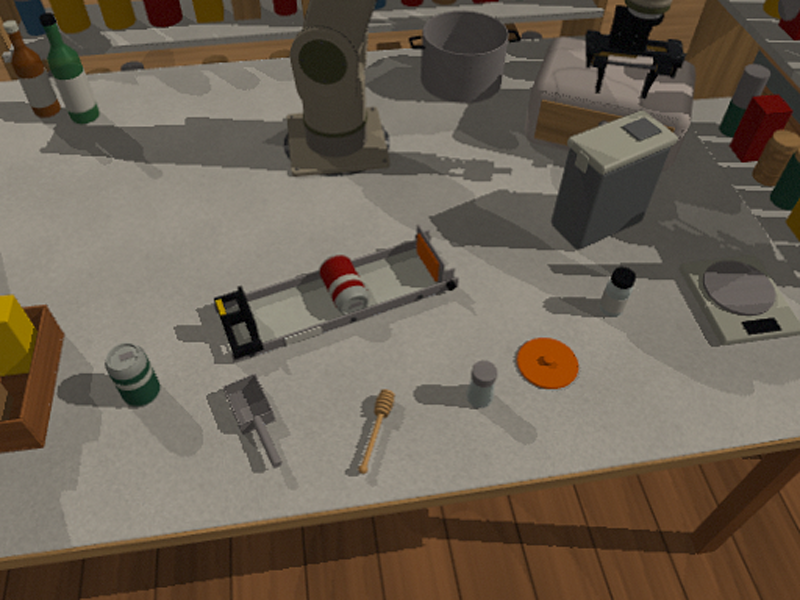

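View pics/top0b.png

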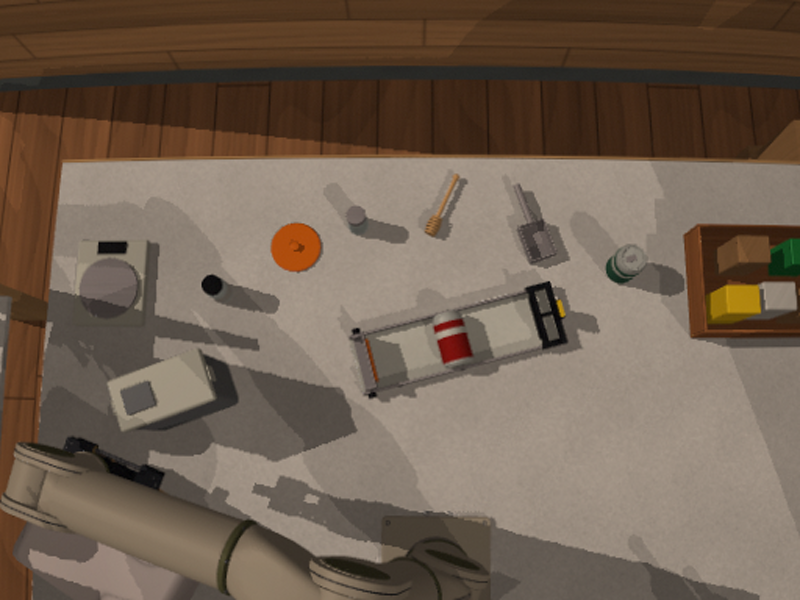

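The rack is in the middle of both views: keeper at the right in the top view (~550,315), can at ~(452,340), orange pad at ~(370,360). I'll enlarge these areas.

```bash
cat > h.py <<'E'
import numpy as np, cv2
from scipy.spatial.transform import Rotation as R
def ray(c,u,v):
    K=c["camera_matrix"];k=c["k1"]
    d=np.array([(u-K[0,2])/K[0,0],(v-K[1,2])/K[1,1]]);s=d.copy()
    for _ in range(30): s=d/(1+k*(s@s))
    T=c["extrinsics"];return T[:3,3],T[:3,:3]@np.array([s[0],-s[1],-1])
def onz(c,u,v,z):
    o,d=ray(c,u,v);return o+d*(z-o[2])/d[2]
def proj(c,p):
    T=c["extrinsics"];K=c["camera_matrix"];q=T[:3,:3].T@(np.asarray(p)-T[:3,3]);s=np.array([q[0],-q[1]])/-q[2]
    s=s*(1+c["k1"]*(s@s));return s*[K[0,0],K[1,1]]+[K[0,2],K[1,2]]
def crop(c,x0,y0,x1,y1,f,name):
    i=c["pixels"][y0:y1,x0:x1];cv2.imwrite(name,cv2.resize(i,None,fx=f,fy=f,interpolation=cv2.INTER_CUBIC))
E
python3 - <<'E'
from bench import r
from h import *
crop(r.camera("top"),216,172,376,262,5,"pics/t1.png")
crop(r.camera("scene"),130,140,300,235,4.7,"pics/s1.png")
E
```

```text
(no output)
```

View pics/t1.png

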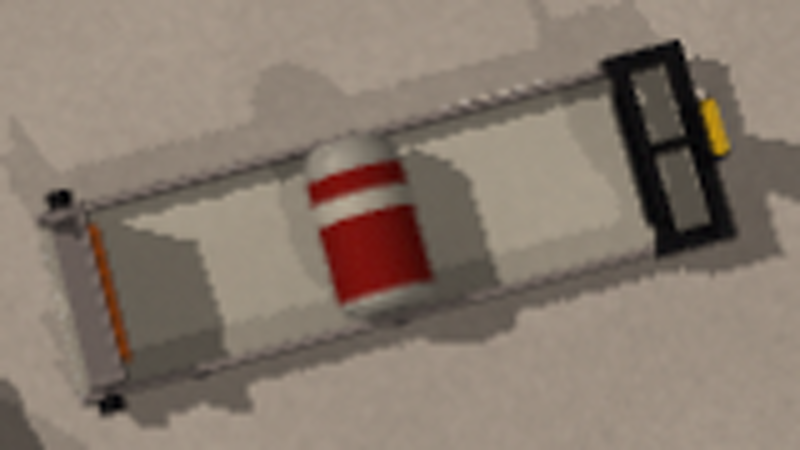

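View pics/s1.png

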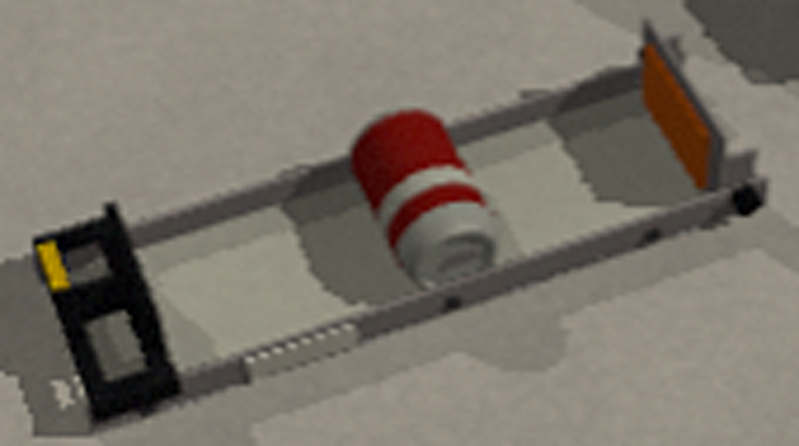

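```bash
python3 - <<'E'
from bench import r
from h import *
t=r.camera("top");s=r.camera("scene")
T=lambda x,y,z:onz(t,216+x/5,172+y/5,z)
S=lambda x,y,z:onz(s,130+x/4.7,140+y/4.7,z)
a,b=T(85,208,.028),T(600,75,.028);c,d=T(130,385,.028),T(655,255,.028)
print(a,b,c,d)
for p,q in((a,b),(c,d)):
    e=p-q; print("yaw of +y dir",np.degrees(np.arctan2(e[1],e[0])),np.linalg.norm(e))
yd=(a-b)/np.linalg.norm(a-b)+(c-d)/np.linalg.norm(c-d);yd/=np.linalg.norm(yd);xd=np.array([yd[1],-yd[0],0])
print("yd",yd,"xd",xd)
F=lambda p:(round(p@xd*1e3,1),round(p@yd*1e3,1))
for n,p in dict(a=a,b=b,c=c,d=d,postT=T(716,127,.086),postS=S(53,266,.086),padT1=T(93,227,.068),padT2=T(128,360,.068),padS1=S(647,45,.068),padS2=S(718,130,.068),padS3=S(707,187,.014),padS4=S(645,95,.014),canL=T(322,225,.039),canR=T(420,215,.039),canE1=T(350,137,.039),canE2=T(390,322,.039)).items(): print(n,np.round(p,4),F(p))
# scene rail
for z,l in ((.028,[(140,232),(640,68),(185,380),(760,183)]),):
    for q in l: print(S(*q,z),F(S(*q,z)))
E
```

```text
[0.50163532 0.15566614 0.028     ] [ 0.59400402 -0.19512395  0.028     ] [0.38229479 0.12402352 0.028     ] [ 0.47038915 -0.22955416  0.028     ]
yaw of +y dir 104.75204180296024 0.36274738978375776
yaw of +y dir 103.99047086047611 0.3643868756537951
yd [-0.24820395  0.9687078   0.        ] xd [0.9687078  0.24820395 0.        ]
a [0.5016 0.1557 0.028 ] (np.float64(524.6), np.float64(26.3))
b [ 0.594  -0.1951  0.028 ] (np.float64(527.0), np.float64(-336.5))
c [0.3823 0.124  0.028 ] (np.float64(401.1), np.float64(25.3))
d [ 0.4704 -0.2296  0.028 ] (np.float64(398.7), np.float64(-339.1))
postT [ 0.5482 -0.2621  0.086 ] (np.float64(466.0), np.float64(-390.0))
postS [ 0.5512 -0.2565  0.086 ] (np.float64(470.3), np.float64(-385.2))
padT1 [0.4837 0.1476 0.068 ] (np.float64(505.2), np.float64(22.9))
padT2 [0.3962 0.1237 0.068 ] (np.float64(414.5), np.float64(21.5))
padS1 [0.4051 0.1303 0.068 ] (np.float64(424.8), np.float64(25.6))
padS2 [0.4874 0.1617 0.068 ] (np.float64(512.3), np.float64(35.6))
padS3 [0.4886 0.1574 0.014 ] (np.float64(512.4), np.float64(31.2))
padS4 [0.4001 0.1318 0.014 ] (np.float64(420.2), np.float64(28.3))
canL [ 0.4891 -0.0042  0.039 ] (np.float64(472.8), np.float64(-125.5))
canR [ 0.496 -0.07   0.039] (np.float64(463.1), np.float64(-190.9))
canE1 [ 0.549  -0.0233  0.039 ] (np.float64(526.0), np.float64(-158.8))
canE2 [ 0.4241 -0.0493  0.039 ] (np.float64(398.6), np.float64(-153.0))
[ 0.48300188 -0.21231012  0.028     ] (np.float64(415.2), np.float64(-325.5))
[0.3874141 0.1300688 0.028    ] (np.float64(407.6), np.float64(29.8))
[ 0.60389608 -0.18836666  0.028     ] (np.float64(538.2), np.float64(-332.4))
[0.5021581 0.1892898 0.028    ] (np.float64(533.4), np.float64(58.7))
```

```bash
cat >> h.py <<'E'
yaw=np.radians(14.4);XD=np.array([np.cos(yaw),np.sin(yaw),0]);YD=np.array([-np.sin(yaw),np.cos(yaw),0]);LX=.465
def st(r):
    s=r.read_state();M=R.from_quat(s["eef_rot"]).as_matrix();p=s["ee_pos"]
    print("t%.2f p"%s["time"],np.round(p,4),"lane x,y (mm)",np.round([p@XD*1e3,p@YD*1e3],1),"w",round(s["width"],4))
    print("F lane x,y,z",np.round([s["ft_force"]@XD,s["ft_force"]@YD,s["ft_force"][2]],2),"toolx@lane",np.round([M[:,0]@XD,M[:,0]@YD,M[2,0]],4),"z",np.round(M[:,2],4), "q",np.round(s["joint_positions"],2))
    return s,M
def togo(r,lx,ly,z,turn=True):
    """tool-frame shift and rotvec to reach lane point (m) with tool y along XD"""
    s,M=st(r);tgt=XD*lx+YD*ly+np.array([0,0,z])
    Mt=np.column_stack([np.cross(XD,[0,0,-1]),XD,[0,0,-1]])
    Q=M.T@Mt;print("shift",np.round(M.T@(tgt-s["ee_pos"]),4),"turn",np.round(R.from_matrix(Q).as_rotvec(),4))
E
python3 - <<'E'
from bench import r
from h import *
t=r.camera("top");f=512/800
for n,(x,y,z) in dict(spare=(628,258,.115),cont1=(200,350,.24),c2=(238,388,.24),c3=(120,428,.24),c4=(108,385,.24),spice=(212,285,.1),salt=(355,215,.087),dip=(435,230,.01),scoop=(540,245,.02),box=(690,300,.1)).items():
    p=onz(t,x*f,y*f,z);print(n,np.round(p,3),np.round([p@XD,p@YD],3))
togo(r,LX,-.215,.38)
E
```

```text
spare [ 0.651 -0.402  0.115] [ 0.531 -0.552]
cont1 [0.44  0.454 0.24 ] [0.539 0.33 ]
c2 [0.369 0.378 0.24 ] [0.452 0.274]
c3 [0.29  0.605 0.24 ] [0.431 0.514]
c4 [0.371 0.634 0.24 ] [0.517 0.521]
spice [0.595 0.476 0.1  ] [0.694 0.313]
salt [0.751 0.175 0.087] [ 0.771 -0.017]
dip [0.739 0.001 0.01 ] [ 0.716 -0.183]
scoop [ 0.703 -0.233  0.02 ] [ 0.623 -0.4  ]
box [ 0.564 -0.537  0.1  ] [ 0.413 -0.661]
t0.35 p [0.2077 0.5894 0.2224] lane x,y (mm) [347.7 519.2] w 0.0871
F lane x,y,z [ 0.16 -0.79 -0.34] toolx@lane [-0.8309  0.5565  0.    ] z [-1.e-04 -2.e-04 -1.e+00] q [-1.25  0.33 -0.06  1.46  0.02  1.35 -0.09]
shift [-0.506  -0.5449 -0.1575] turn [-2.000e-04  1.000e-04  9.807e-01]
```

Request:
step_arm([
  [[0,0,-0.05],[0,0,0.14]],
  [[0,0,-0.1],[0,0,0.28]],
  [[0,0,-0.15],[0,0,0.42]],
  [[-0.034,-0.036,-0.15],[0,0,0.56]],
  [[-0.068,-0.073,-0.15],[0,0,0.7]],
], hand=0.1)

```text
time: 0.85
ee_pos: [0.2476, 0.4987, 0.3738]
eef_rot: [0.498, 0.867, 0.001, -0.0]
ft_force: [0.6, -0.5, -0.4]
width: 0.055
```

```bash
python3 -c "
from bench import r
from h import *
togo(r,LX,-.215,.36)"
```

```text
t0.85 p [0.2476 0.4987 0.3738] lane x,y (mm) [363.8 421.4] w 0.055
F lane x,y,z [ 0.49 -0.64 -0.35] toolx@lane [-0.2737  0.9618  0.0019] z [ 0.001   0.0028 -1.    ] q [-1.24  0.14  0.06  1.38 -0.01  1.62 -0.66]
shift [-0.6399 -0.0769  0.0124] turn [ 0.002  -0.0022  0.2773]
```

Request:
step_arm([
  [[-0.048,-0.01,0],[0,0,0.14]],
  [[-0.096,-0.025,0],[0,0,0.277]],
  [[-0.144,-0.035,0],[0,0,0.277]],
  [[-0.192,-0.045,0],[0,0,0.277]],
  [[-0.24,-0.055,0],[0,0,0.277]],
])

```text
time: 1.35
ee_pos: [0.3214, 0.2616, 0.3733]
eef_rot: [0.613, 0.79, 0.002, -0.001]
ft_force: [1.1, 1.0, 0.7]
width: 0.039
```

```bash
python3 -c "
from bench import r
from h import *
togo(r,LX,-.215,.36)"
```

```text
t1.35 p [0.3214 0.2616 0.3733] lane x,y (mm) [376.4 173.4] w 0.039
F lane x,y,z [1.31 0.66 0.66] toolx@lane [-2.0e-04  1.0e+00  3.2e-03] z [ 0.0011  0.0036 -1.    ] q [-1.07 -0.2   0.23  1.71  0.04  1.63 -0.59]
shift [-0.3885  0.0885  0.0123] turn [ 0.002  -0.0032  0.0002]
```

Request:
step_arm([
  [[-0.044,0.022,0],[0,0,0]],
  [[-0.088,0.044,0],[0,0,0]],
  [[-0.132,0.066,0],[0,0,0]],
  [[-0.178,0.0885,0],[0.002,-0.003,0]],
  [[-0.226,0.0885,0],[0.002,-0.003,0]],
])

```text
time: 1.85
ee_pos: [0.4648, 0.0636, 0.3725]
eef_rot: [0.612, 0.791, -0.0, 0.0]
ft_force: [0.1, 0.9, -0.9]
width: 0.0396
```

Request:
step_arm([
  [[-0.048,0,0],[0,0,0]],
  [[-0.096,0,0],[0,0,0]],
  [[-0.143,0,0.01],[0,0,0]],
  [[-0.165,0,0.05],[0,0,0]],
  [[-0.165,0,0.07],[0,0,0]],
])

```text
time: 2.35
ee_pos: [0.5052, -0.1003, 0.3006]
eef_rot: [0.615, 0.789, -0.001, 0.0]
ft_force: [-0.4, 0.9, 0.8]
width: 0.0391
```

```bash
python3 -c "
from bench import r
from h import *
togo(r,LX,-.215,.20)
c=r.camera('top');crop(c,216,172,376,262,5,'pics/t2.png')
c=r.camera('scene');crop(c,110,100,310,240,4,'pics/s2.png')"
```

```text
t2.35 p [ 0.5052 -0.1003  0.3006] lane x,y (mm) [ 464.4 -222.8] w 0.0391
F lane x,y,z [-0.21  0.97  0.79] toolx@lane [ 0.005   1.     -0.0016] z [-9.0e-04 -1.9e-03 -1.0e+00] q [-0.7   0.04  0.84  1.66 -0.03  1.46  0.39]
shift [0.0079 0.0007 0.1006] turn [-0.0013  0.0016 -0.005 ]
```

View pics/s2.png

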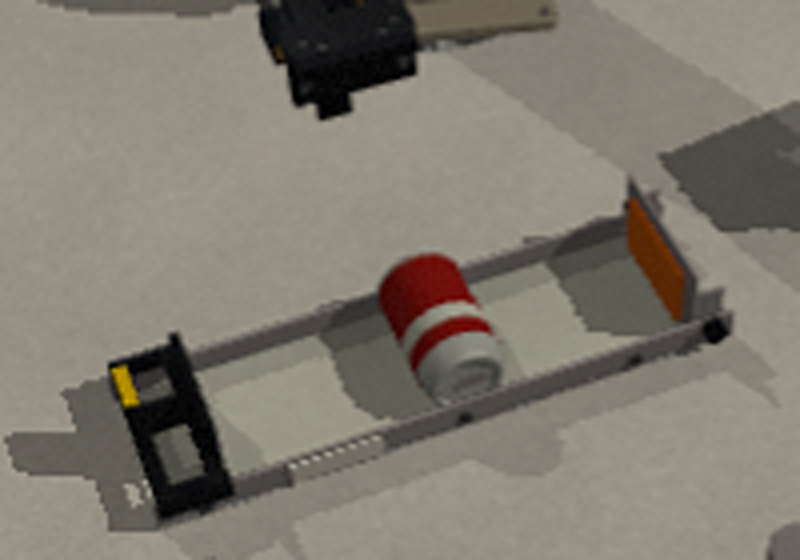

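The gripper hovers above the lane behind the can, with the can and keeper undisturbed. I'll descend next.

Request:
step_arm([
  [[0,0,0.048],[0,0,-0.005]],
  [[0,0,0.096],[0,0,-0.005]],
  [[0,0,0.144],[0,0,-0.005]],
  [[0,0,0.185],[0,0,-0.005]],
  [[0,0,0.2],[0,0,-0.005]],
])

```text
time: 2.95
ee_pos: [0.5027, -0.0955, 0.0979]
eef_rot: [0.61, 0.792, -0.003, -0.003]
ft_force: [0.3, 0.7, -0.5]
width: 0.0391
```

```bash
python3 -c "
from bench import r
from h import *
togo(r,LX,-.222,.034)
c=r.camera('top');crop(c,216,172,376,262,5,'pics/t3.png')
c=r.camera('scene');crop(c,110,100,310,240,4,'pics/s3.png')"
```

```text
t2.95 p [ 0.5027 -0.0955  0.0979] lane x,y (mm) [ 463.1 -217.5] w 0.0391
F lane x,y,z [ 0.48  0.56 -0.5 ] toolx@lane [-0.0065  1.      0.0011] z [-7.4e-03 -9.0e-04 -1.0e+00] q [-0.62  0.25  0.82  1.93 -0.21  1.05  0.54]
shift [-0.0046  0.0023  0.0639] turn [-0.0074 -0.001   0.0065]
```

View pics/s3.png

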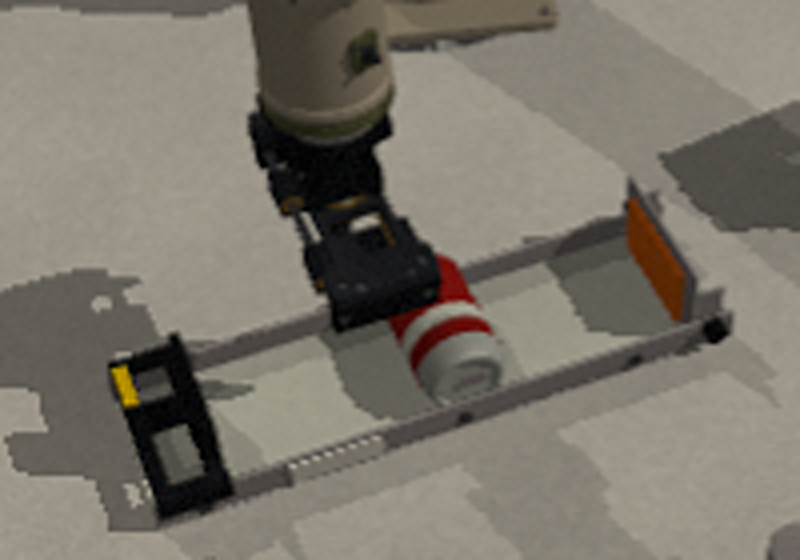

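The fingers are behind the can and clear of both the can and the keeper.

Request:
step_arm([
  [[-0.006,0.002,0.03],[-0.007,0,0.006]],
  [[-0.006,0.002,0.05],[-0.007,0,0.006]],
  [[-0.006,0.002,0.064],[-0.007,0,0.006]],
  [[-0.006,0.002,0.064],[-0.007,0,0.006]],
  [[-0.006,0.002,0.064],[-0.007,0,0.006]],
])

```text
time: 3.55
ee_pos: [0.5074, -0.101, 0.0367]
eef_rot: [0.613, 0.79, 0.001, 0.0]
ft_force: [-0.4, 0.4, 0.2]
width: 0.0395
```

```bash
cat >> h.py <<'E'
def avg(r,n=8):
    L=[]
    for _ in range(n):
        s=r.read_state();L.append([s["ft_force"]@XD,s["ft_force"]@YD,s["ft_force"][2],s["ee_pos"]@YD*1e3]);r.camera("top")
    L=np.array(L);print("avg",np.round(L.mean(0),2),"sd",np.round(L.std(0),2));return L
E
python3 -c "
from bench import r
from h import *
avg(r)
togo(r,LX,-.222,.034)
"
```

```text
avg [-2.0000e-02  3.6000e-01 -6.0000e-02 -2.2403e+02] sd [0.42 0.34 0.36 0.07]
t3.95 p [ 0.5066 -0.1012  0.0357] lane x,y (mm) [ 465.5 -224. ] w 0.0394
F lane x,y,z [0.47 0.23 0.95] toolx@lane [-3.e-04  1.e+00  4.e-04] z [ 6.e-04  6.e-04 -1.e+00] q [-0.56  0.36  0.77  1.98 -0.32  0.92  0.63]
shift [ 0.002  -0.0005  0.0017] turn [ 0.0008 -0.0004  0.0003]
```

Request:
step_arm([
  [[0.004,0,0.001],[0,0,0]],
  [[0.008,0,0.001],[0,0,0]],
  [[0.012,0,0.001],[0,0,0]],
  [[0.015,0,0.001],[0,0,0]],
  [[0.017,0,0.001],[0,0,0]],
])

```text
time: 4.45
ee_pos: [0.5022, -0.0842, 0.0347]
eef_rot: [0.613, 0.79, 0.0, -0.0]
ft_force: [0.4, -0.6, 0.2]
width: 0.0393
```

Request:
step_arm([
  [[0.001,0,0],[0,0,0]],
  [[0.002,0,0],[0,0,0]],
  [[0.003,0,0],[0,0,0]],
  [[0.004,0,0],[0,0,0]],
  [[0.005,0,0],[0,0,0]],
])

```text
time: 4.95
ee_pos: [0.501, -0.0794, 0.0347]
eef_rot: [0.613, 0.79, 0.0, -0.0]
ft_force: [-0.1, -0.5, -0.4]
width: 0.0388
```

Request:
step_arm([
  [[0.001,0,0],[0,0,0]],
  [[0.002,0,0],[0,0,0]],
  [[0.003,0,0],[0,0,0]],
  [[0.004,0,0],[0,0,0]],
  [[0.005,0,0],[0,0,0]],
])

```text
time: 5.45
ee_pos: [0.4997, -0.0744, 0.0347]
eef_rot: [0.613, 0.79, 0.0, 0.0]
ft_force: [-0.2, 0.1, -0.8]
width: 0.0392
```

```bash
python3 -c "
from bench import r
from h import *
st(r)
c=r.camera('top');crop(c,216,172,376,262,5,'pics/t4.png')
c=r.camera('scene');crop(c,110,100,310,240,4,'pics/s4.png');st(r)"
```

```text
t5.45 p [ 0.4997 -0.0744  0.0347] lane x,y (mm) [ 465.5 -196.4] w 0.0392
F lane x,y,z [-0.12  0.18 -0.76] toolx@lane [-6.e-04  1.e+00  6.e-04] z [ 6.e-04  7.e-04 -1.e+00] q [-0.62  0.34  0.77  2.01 -0.3   0.91  0.57]
t5.55 p [ 0.4997 -0.0743  0.0347] lane x,y (mm) [ 465.5 -196.3] w 0.0389
F lane x,y,z [ 0.02 -1.23 -0.19] toolx@lane [-8.e-04  1.e+00  7.e-04] z [ 5.e-04  8.e-04 -1.e+00] q [-0.62  0.34  0.77  2.01 -0.3   0.91  0.57]
```

View pics/s4.png

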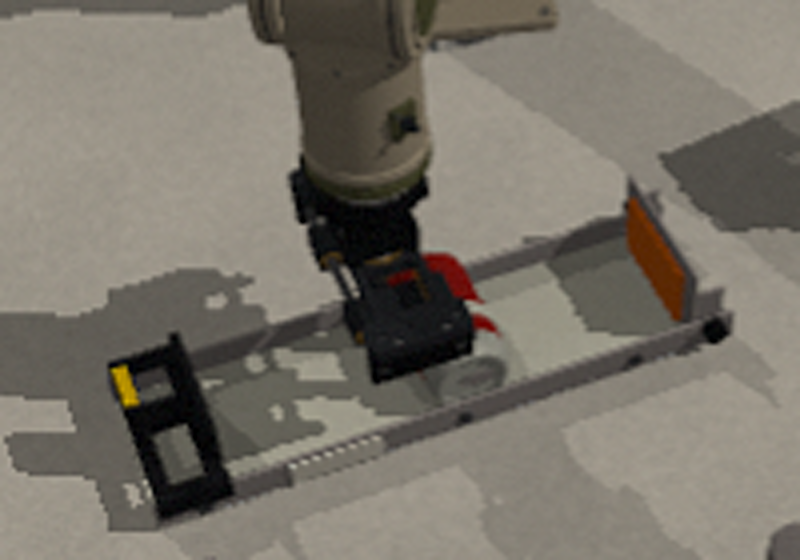

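Request:
step_arm([
  [[0.002,0,0],[0,0,0]],
  [[0.004,0,0],[0,0,0]],
  [[0.006,0,0],[0,0,0]],
  [[0.008,0,0],[0,0,0]],
  [[0.011,0,0],[0,0,0]],
])

```text
time: 6.05
ee_pos: [0.4969, -0.0636, 0.0347]
eef_rot: [0.613, 0.79, 0.0, -0.0]
ft_force: [0.0, 0.7, 0.0]
width: 0.039
```

Request:
step_arm([
  [[0.003,0,0],[0,0,0]],
  [[0.006,0,0],[0,0,0]],
  [[0.009,0,0],[0,0,0]],
  [[0.012,0,0],[0,0,0]],
  [[0.015,0,0],[0,0,0]],
])

```text
time: 6.55
ee_pos: [0.4931, -0.0488, 0.0348]
eef_rot: [0.613, 0.79, 0.0, 0.0]
ft_force: [0.1, 0.3, 1.0]
width: 0.0388
```

Request:
step_arm([
  [[0.003,0,0],[0,0,0]],
  [[0.006,0,0],[0,0,0]],
  [[0.009,0,0],[0,0,0]],
  [[0.012,0,0],[0,0,0]],
  [[0.015,0,0],[0,0,0]],
])

```text
time: 7.05
ee_pos: [0.4893, -0.034, 0.0348]
eef_rot: [0.613, 0.79, 0.0, 0.0]
ft_force: [-0.2, 0.5, 0.3]
width: 0.039
```

Request:
step_arm([
  [[0.003,0,0],[0,0,0]],
  [[0.006,0,0],[0,0,0]],
  [[0.009,0,0],[0,0,0]],
  [[0.012,0,0],[0,0,0]],
  [[0.015,0,0],[0,0,0]],
])

```text
time: 7.55
ee_pos: [0.4855, -0.0193, 0.0348]
eef_rot: [0.613, 0.79, 0.0, -0.0]
ft_force: [-0.3, 0.0, -0.4]
width: 0.0393
```

Request:
step_arm([
  [[0.003,0,0],[0,0,0]],
  [[0.006,0,0],[0,0,0]],
  [[0.009,0,0],[0,0,0]],
  [[0.012,0,0],[0,0,0]],
  [[0.015,0,0],[0,0,0]],
])

```text
time: 8.05
ee_pos: [0.4817, -0.0045, 0.0348]
eef_rot: [0.613, 0.79, 0.0, 0.0]
ft_force: [0.8, -0.4, -0.1]
width: 0.0392
```

```bash
python3 -c "
from bench import r
from h import *
togo(r,LX,-.065,.0345)
c=r.camera('top');crop(c,216,172,376,262,5,'pics/t5.png')
c=r.camera('scene');crop(c,110,100,310,240,4,'pics/s5.png');st(r)"
```

```text
t8.05 p [ 0.4817 -0.0045  0.0348] lane x,y (mm) [ 465.5 -124.2] w 0.0392
F lane x,y,z [ 0.63 -0.58 -0.09] toolx@lane [-7.e-04  1.e+00  6.e-04] z [ 6.e-04  8.e-04 -1.e+00] q [-0.77  0.28  0.77  2.06 -0.25  0.89  0.39]
shift [ 0.0592 -0.0004  0.0003] turn [ 0.0008 -0.0006  0.0007]
t8.15 p [ 0.4817 -0.0042  0.0348] lane x,y (mm) [ 465.5 -123.9] w 0.0391
F lane x,y,z [-0.38  0.5  -0.42] toolx@lane [-1.3e-03  1.0e+00  8.0e-04] z [ 5.e-04  1.e-03 -1.e+00] q [-0.77  0.28  0.77  2.06 -0.25  0.89  0.39]
```

View pics/s5.png

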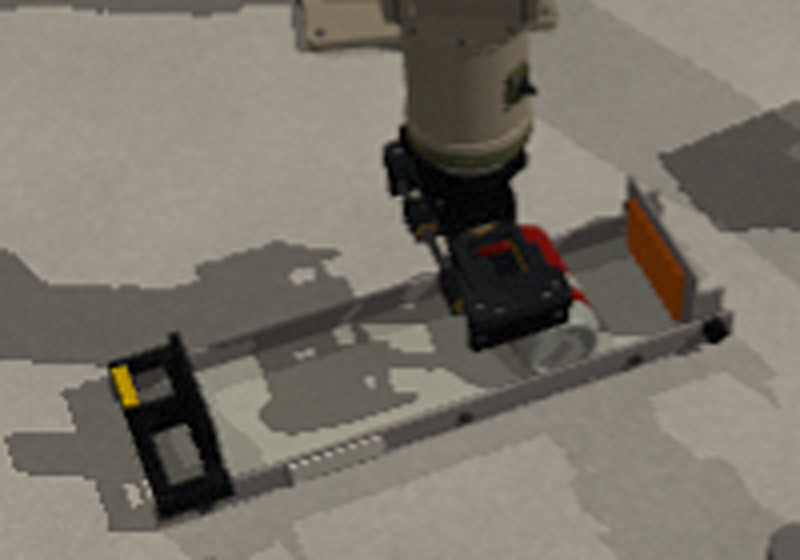

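View pics/t5.png

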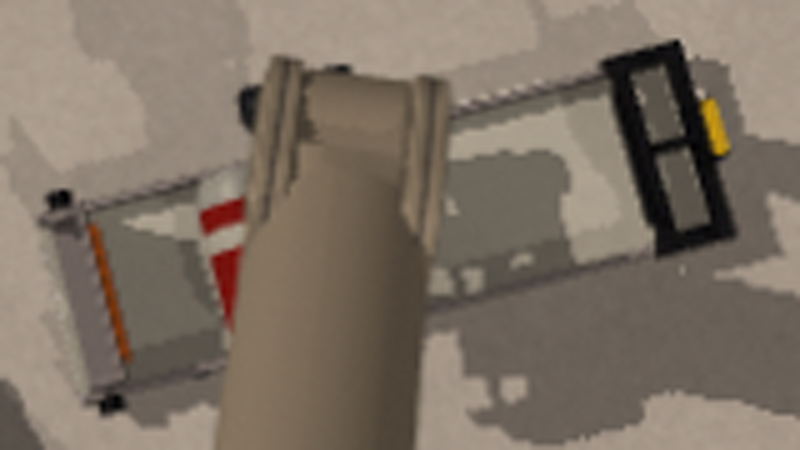

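The can is rolling squarely ahead of the fingers, with roughly 70–75 mm left to the pad.

Request:
step_arm([
  [[0.003,0,0],[0,0,0]],
  [[0.006,0,0],[0,0,0]],
  [[0.009,0,0],[0,0,0]],
  [[0.012,0,0],[0,0,0]],
  [[0.015,0,0],[0,0,0]],
])

```text
time: 8.65
ee_pos: [0.4779, 0.0106, 0.0348]
eef_rot: [0.612, 0.791, 0.001, -0.0]
ft_force: [0.3, -0.1, 0.4]
width: 0.039
```

Request:
step_arm([
  [[0.003,0,0],[0,0,0]],
  [[0.006,0,0],[0,0,0]],
  [[0.009,0,0],[0,0,0]],
  [[0.012,0,0],[0,0,0]],
  [[0.015,0,0],[0,0,0]],
])

```text
time: 9.15
ee_pos: [0.474, 0.0253, 0.0348]
eef_rot: [0.612, 0.791, 0.001, -0.0]
ft_force: [0.3, -0.4, -0.3]
width: 0.0391
```

Request:
step_arm([
  [[0.003,0,0],[0,0,0]],
  [[0.006,0,0],[0,0,0]],
  [[0.008,0,0],[0,0,0]],
  [[0.01,0,0],[0,0,0]],
  [[0.012,0,0],[0,0,0]],
])

```text
time: 9.65
ee_pos: [0.471, 0.037, 0.0348]
eef_rot: [0.612, 0.791, 0.001, -0.0]
ft_force: [-0.1, 0.2, 0.5]
width: 0.039
```

Request:
step_arm([
  [[0.0015,0,0],[0,0,0]],
  [[0.0025,0,0],[0,0,0]],
  [[0.0035,0,0],[0,0,0]],
  [[0.0045,0,0],[0,0,0]],
  [[0.0055,0,0],[0,0,0]],
])

```text
time: 10.15
ee_pos: [0.4697, 0.0424, 0.0348]
eef_rot: [0.612, 0.791, 0.001, -0.0]
ft_force: [0.5, 0.2, -0.1]
width: 0.0389
```

```bash
python3 -c "
from bench import r
from h import *
togo(r,LX,-.065,.0345)
c=r.camera('top');crop(c,216,172,296,262,6,'pics/t6.png')
c=r.camera('scene');crop(c,210,130,310,205,8,'pics/s6.png');st(r)"
```

```text
t10.15 p [0.4697 0.0424 0.0348] lane x,y (mm) [465.4 -75.8] w 0.0389
F lane x,y,z [ 0.51  0.11 -0.13] toolx@lane [-1.3e-03  1.0e+00  7.0e-04] z [ 6.e-04  9.e-04 -1.e+00] q [-0.86  0.25  0.75  2.09 -0.22  0.88  0.26]
shift [ 0.0108 -0.0004  0.0003] turn [ 0.0008 -0.0007  0.0013]
t10.25 p [0.4696 0.0425 0.0348] lane x,y (mm) [465.4 -75.6] w 0.0391
F lane x,y,z [-0.04 -0.65 -0.07] toolx@lane [-1.5e-03  1.0e+00  8.0e-04] z [ 5.e-04  9.e-04 -1.e+00] q [-0.86  0.25  0.75  2.09 -0.22  0.88  0.26]
```

View pics/t6.png

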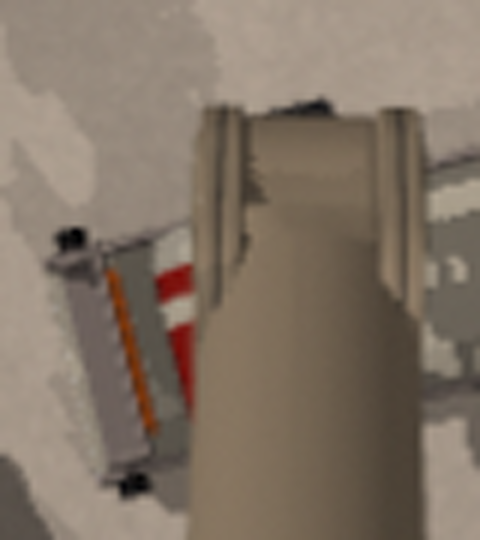

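About 20–25 mm gap is left. I'm slowing to 10 mm/s, then finer.

Request:
step_arm([
  [[0.0015,0,0],[0,0,0]],
  [[0.003,0,0],[0,0,0]],
  [[0.0045,0,0],[0,0,0]],
  [[0.006,0,0],[0,0,0]],
  [[0.0075,0,0],[0,0,0]],
])

```text
time: 10.75
ee_pos: [0.4677, 0.0499, 0.0348]
eef_rot: [0.612, 0.791, 0.001, -0.0]
ft_force: [0.5, -0.0, 0.3]
width: 0.0392
```

Request:
step_arm([
  [[0.001,0,0],[0,0,0]],
  [[0.002,0,0],[0,0,0]],
  [[0.003,0,0],[0,0,0]],
  [[0.004,0,0],[0,0,0]],
  [[0.005,0,0],[0,0,0]],
])

```text
time: 11.25
ee_pos: [0.4665, 0.0548, 0.0348]
eef_rot: [0.612, 0.791, 0.001, -0.0]
ft_force: [-0.5, -1.1, 0.4]
width: 0.0392
```

```bash
python3 -c "
from bench import r
from h import *
st(r)
c=r.camera('top');crop(c,226,200,266,260,10,'pics/t7.png')
c=r.camera('scene');crop(c,210,130,310,205,8,'pics/s7.png');st(r)"
```

```text
t11.25 p [0.4665 0.0548 0.0348] lane x,y (mm) [465.5 -62.9] w 0.0392
F lane x,y,z [-0.73 -0.94  0.37] toolx@lane [-1.5e-03  1.0e+00  7.0e-04] z [ 6.e-04  9.e-04 -1.e+00] q [-0.89  0.24  0.74  2.09 -0.21  0.88  0.23]
t11.35 p [0.4664 0.0549 0.0348] lane x,y (mm) [465.4 -62.8] w 0.0394
F lane x,y,z [ 0.3   0.26 -0.08] toolx@lane [-1.8e-03  1.0e+00  9.0e-04] z [ 5.e-04  1.e-03 -1.e+00] q [-0.89  0.24  0.74  2.09 -0.21  0.88  0.23]
```

View pics/t7.png

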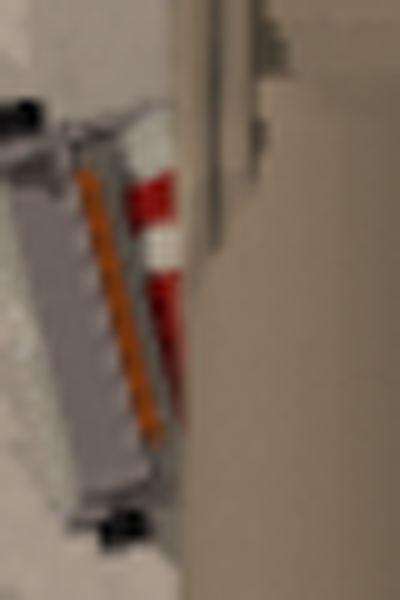

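View pics/s7.png

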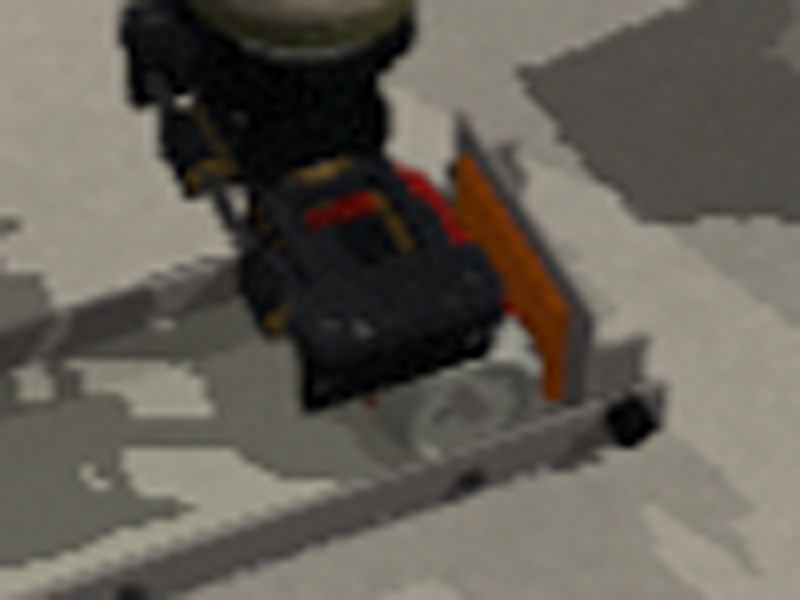

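About 8–10 mm is left.

Request:
step_arm([
  [[0.001,0,0],[0,0,0]],
  [[0.002,0,0],[0,0,0]],
  [[0.003,0,0],[0,0,0]],
  [[0.0038,0,0],[0,0,0]],
  [[0.0045,0,0],[0,0,0]],
])

```text
time: 11.85
ee_pos: [0.4653, 0.0594, 0.0348]
eef_rot: [0.612, 0.791, 0.001, -0.0]
ft_force: [0.5, -0.6, 0.1]
width: 0.039
```

Request:
step_arm([
  [[0.0005,0,0],[0,0,0]],
  [[0.001,0,0],[0,0,0]],
  [[0.0014,0,0],[0,0,0]],
  [[0.0017,0,0],[0,0,0]],
  [[0.002,0,0],[0,0,0]],
])

```text
time: 12.35
ee_pos: [0.4649, 0.0607, 0.0348]
eef_rot: [0.612, 0.791, 0.0, 0.0]
ft_force: [1.1, -3.9, -0.5]
width: 0.0392
```

Request:
step_arm([
  [[0.0003,0,0],[0,0,0]],
  [[0.0006,0,0],[0,0,0]],
  [[0.0009,0,0],[0,0,0]],
])

```text
time: 12.65
ee_pos: [0.4648, 0.0608, 0.0348]
eef_rot: [0.612, 0.79, 0.0, 0.001]
ft_force: [1.2, -6.3, 1.1]
width: 0.0389
```

```bash
python3 -c "
from bench import r
from h import *
st(r)
c=r.camera('top');crop(c,226,200,266,260,10,'pics/t8.png');avg(r,6)"
```

```text
t12.65 p [0.4648 0.0608 0.0348] lane x,y (mm) [465.3 -56.7] w 0.0389
F lane x,y,z [-0.37 -6.41  1.09] toolx@lane [-1.1e-03  1.0e+00 -8.0e-04] z [ 1.e-03 -6.e-04 -1.e+00] q [-0.9   0.24  0.74  2.09 -0.21  0.88  0.21]
avg [  0.11  -5.96   0.18 -56.72] sd [0.72 0.63 0.64 0.01]
```

View pics/t8.png

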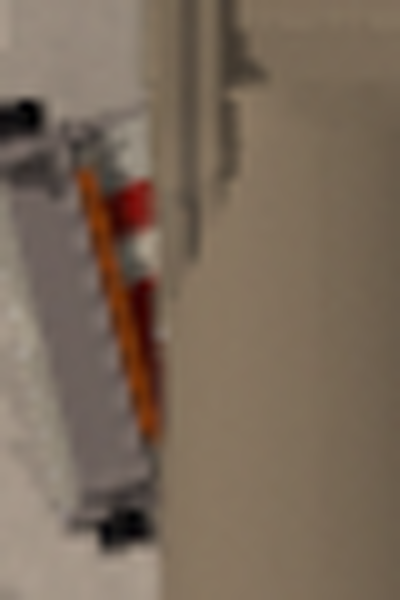

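The can touches the pad and the force holds steady at about 6 N along the lane. I'll release slowly.

Request:
step_arm([
  [[-0.0002,0,0],[0,0,0]],
  [[-0.0004,0,0],[0,0,0]],
  [[-0.0007,0,0],[0,0,0]],
  [[-0.001,0,0],[0,0,0]],
  [[-0.0015,0,0],[0,0,0]],
])

```text
time: 13.5
ee_pos: [0.4651, 0.0597, 0.0348]
eef_rot: [0.612, 0.791, 0.0, 0.0]
ft_force: [-0.1, 0.8, 1.2]
width: 0.0391
```

Request:
step_arm([
  [[-0.001,0,0],[0,0,0]],
  [[-0.003,0,0],[0,0,0]],
  [[-0.006,0,0],[0,0,0]],
  [[-0.011,0,0],[0,0,0]],
  [[-0.018,0,0],[0,0,0]],
])

```text
time: 14.0
ee_pos: [0.4697, 0.0419, 0.0348]
eef_rot: [0.612, 0.791, 0.0, 0.0]
ft_force: [0.2, 0.0, 0.9]
width: 0.0393
```

```bash
python3 -c "
from bench import r
from h import *
c=r.camera('top');crop(c,226,200,266,260,10,'pics/t9.png');avg(r,6)
c=r.camera('scene');crop(c,210,130,310,205,8,'pics/s9.png');st(r)"
```

```text
avg [-1.300e-01 -6.000e-02 -4.000e-02 -7.651e+01] sd [0.7  0.53 0.59 0.68]
t14.40 p [0.4696 0.0425 0.0348] lane x,y (mm) [465.4 -75.6] w 0.0392
F lane x,y,z [ 0.55  0.23 -0.09] toolx@lane [-1.7e-03  1.0e+00 -3.0e-04] z [ 8.e-04 -1.e-04 -1.e+00] q [-0.87  0.25  0.75  2.09 -0.22  0.88  0.26]
```

View pics/t9.png

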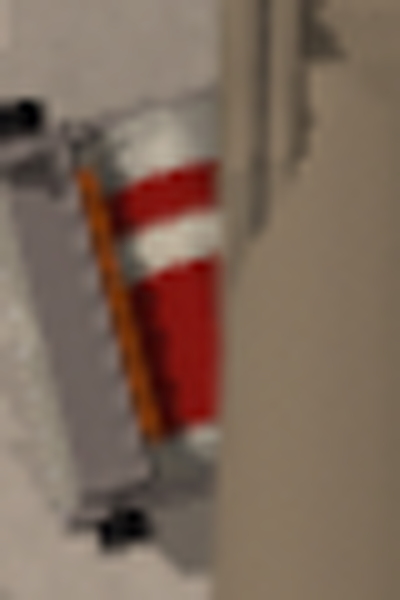

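View pics/s9.png

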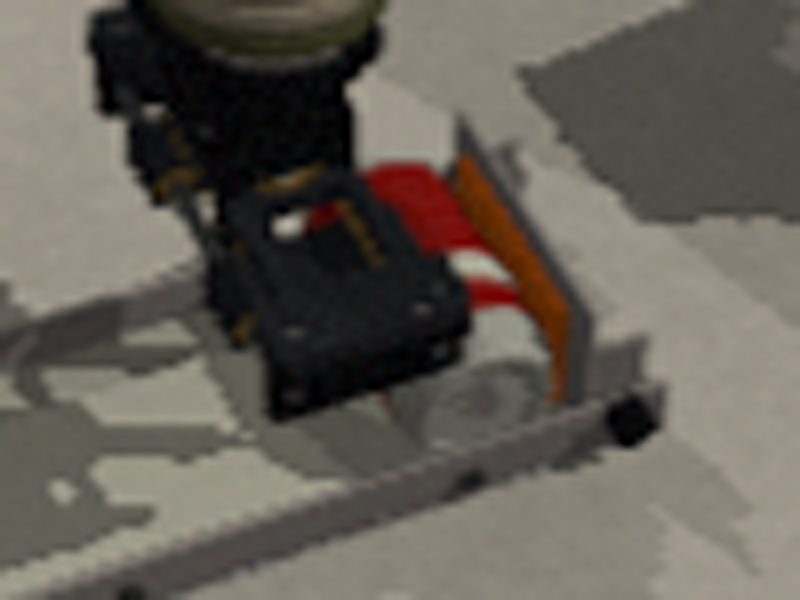

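The can stays against the pad with the fingers 19 mm off, in both views. Now I'll lift and go behind the keeper, shutting the fingers.

Request:
step_arm([
  [[0,0,-0.045],[0,0,0]],
  [[0,0,-0.09],[0,0,0]],
  [[-0.02,0,-0.13],[0,0,0]],
  [[-0.065,0,-0.14],[0,0,0]],
  [[-0.11,0,-0.14],[0,0,0]],
], hand=1, grip_force=5)

```text
time: 14.9
ee_pos: [0.4986, -0.0642, 0.1772]
eef_rot: [0.611, 0.792, 0.003, 0.001]
ft_force: [0.7, 0.4, 0.2]
width: 0.0067
```

Request:
step_arm([
  [[-0.045,0,0],[0,0,0]],
  [[-0.09,0,0],[0,0,0]],
  [[-0.135,0,0],[0,0,0]],
  [[-0.18,0,0],[0,0,0]],
  [[-0.21,0,0],[0,0,0]],
])

```text
time: 15.4
ee_pos: [0.5517, -0.2703, 0.1766]
eef_rot: [0.612, 0.791, 0.002, 0.001]
ft_force: [0.6, 0.6, 0.0]
width: 0.0006
```

```bash
python3 -c "
from bench import r
from h import *
c=r.camera('top');crop(c,216,172,376,262,5,'pics/t10.png')
c=r.camera('scene');crop(c,110,100,310,240,4,'pics/s10.png');togo(r,.467,-.425,.046)"
```

```text
t15.50 p [ 0.5508 -0.2721  0.1767] lane x,y (mm) [ 465.9 -400.6] w 0.0007
F lane x,y,z [-0.93  0.37 -0.22] toolx@lane [ 5.0e-04  1.0e+00 -1.7e-03] z [ 4.2e-03 -6.0e-04 -1.0e+00] q [-0.32  0.46  0.94  1.6  -0.39  1.28  0.93]
shift [-0.0242  0.0006  0.1308] turn [ 0.0039  0.0017 -0.0005]
```

View pics/t10.png

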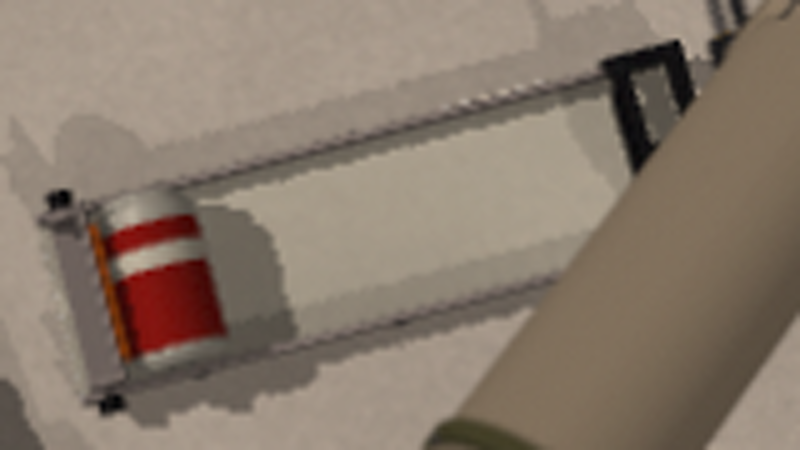

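View pics/s10.png

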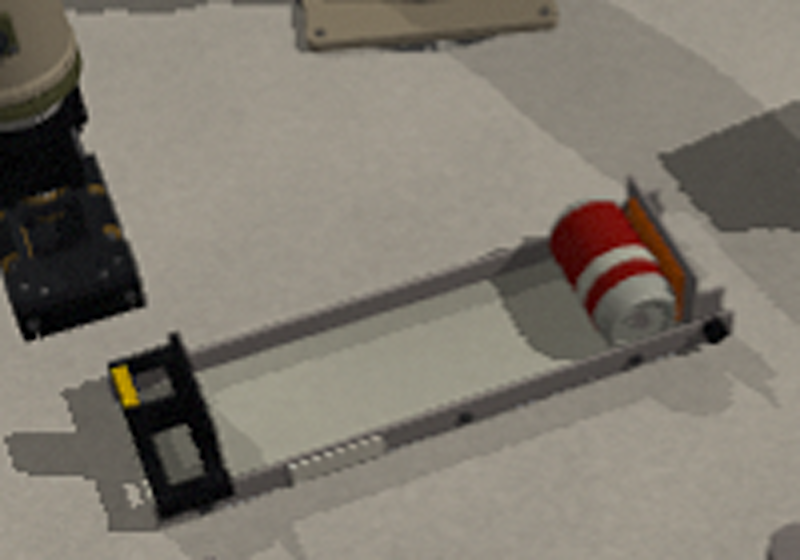

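The can rests squarely at the pad: top crop ~(165,275), scene crop ~(620,270). The keeper hasn't moved. Descending behind the post.

Request:
step_arm([
  [[-0.015,0,0.01],[0.004,0.002,0]],
  [[-0.027,0,0.04],[0.004,0.002,0]],
  [[-0.027,0,0.08],[0.004,0.002,0]],
  [[-0.027,0,0.11],[0.004,0.002,0]],
  [[-0.027,0,0.12],[0.004,0.002,0]],
])

```text
time: 16.0
ee_pos: [0.5567, -0.2963, 0.0535]
eef_rot: [0.613, 0.79, -0.0, -0.003]
ft_force: [-0.7, -0.0, -0.7]
width: 0.0003
```

```bash
python3 -c "
from bench import r
from h import *
c=r.camera('scene');crop(c,110,130,210,240,5,'pics/s11.png');togo(r,.467,-.425,.046)"
```

```text
t16.05 p [ 0.5569 -0.2966  0.0538] lane x,y (mm) [ 465.6 -425.7] w 0.0002
F lane x,y,z [-0.01  0.73 -0.59] toolx@lane [-5.0e-04  1.0e+00  3.1e-03] z [-0.0042  0.0021 -1.    ] q [-0.2   0.63  0.84  1.65 -0.51  1.1   1.04]
shift [0.0007 0.0014 0.0078] turn [-0.0035 -0.0031  0.0005]
```

View pics/s11.png

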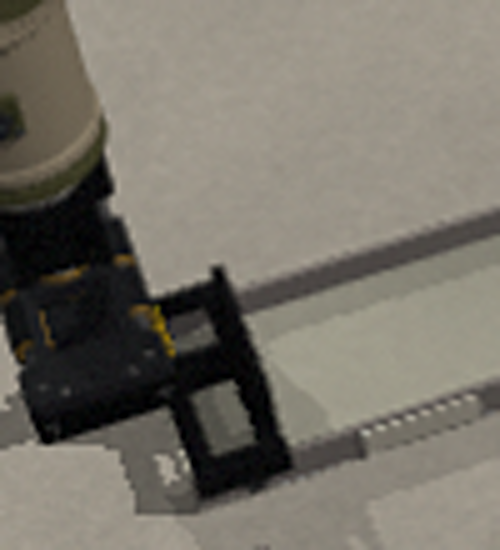

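The fingers are behind the post and nothing is touched. I'll settle and take the force baseline, then approach.

Request:
step_arm([
  [[0,0.0015,0.008],[-0.0035,-0.003,0]],
  [[0,0.0015,0.008],[-0.0035,-0.003,0]],
  [[0.002,0.0015,0.008],[-0.0035,-0.003,0]],
  [[0.004,0.0015,0.008],[-0.0035,-0.003,0]],
  [[0.006,0.0015,0.008],[-0.0035,-0.003,0]],
])

```text
time: 16.55
ee_pos: [0.5572, -0.2903, 0.0466]
eef_rot: [0.613, 0.79, 0.0, 0.0]
ft_force: [0.9, -1.2, -0.2]
width: 0.0004
```

```bash
python3 -c "
from bench import r
from h import *
avg(r,8);togo(r,.467,-.410,.046)"
```

```text
avg [-6.0000e-02 -3.6000e-01 -1.6000e-01 -4.1962e+02] sd [0.54 0.54 0.72 0.17]
t16.95 p [ 0.5568 -0.2904  0.0459] lane x,y (mm) [ 467.1 -419.8] w 0.0007
F lane x,y,z [-0.45 -0.3  -0.55] toolx@lane [-3.e-04  1.e+00  1.e-04] z [-0.e+00  1.e-04 -1.e+00] q [-0.21  0.63  0.83  1.67 -0.52  1.07  1.04]
shift [ 0.0098 -0.0001 -0.0001] turn [ 0.     -0.0001  0.0003]
```

Request:
step_arm([
  [[0.0015,0,0],[0,0,0]],
  [[0.003,0,0],[0,0,0]],
  [[0.0045,0,0],[0,0,0]],
  [[0.006,0,0],[0,0,0]],
  [[0.0075,0,0],[0,0,0]],
])

```text
time: 17.45
ee_pos: [0.5549, -0.283, 0.0458]
eef_rot: [0.613, 0.79, 0.0, -0.0]
ft_force: [-0.5, 0.3, -0.4]
width: 0.0005
```

Request:
step_arm([
  [[0.0015,0,0],[0,0,0]],
  [[0.003,0,0],[0,0,0]],
  [[0.0045,0,0],[0,0,0]],
  [[0.006,0,0],[0,0,0]],
  [[0.0075,0,0],[0,0,0]],
])

```text
time: 17.95
ee_pos: [0.5532, -0.2762, 0.0459]
eef_rot: [0.613, 0.79, -0.0, 0.001]
ft_force: [2.5, -2.4, -1.7]
width: 0.0005
```

```bash
python3 -c "
from bench import r
from h import *
togo(r,.467,-.15,.046)
c=r.camera('scene');crop(c,110,130,210,240,5,'pics/s12.png')"
```

```text
t17.95 p [ 0.5532 -0.2762  0.0459] lane x,y (mm) [ 467.1 -405.1] w 0.0005
F lane x,y,z [ 1.87 -2.93 -1.68] toolx@lane [-2.e-04  1.e+00 -1.e-03] z [ 6.e-04 -9.e-04 -1.e+00] q [-0.24  0.61  0.84  1.7  -0.51  1.06  1.02]
shift [ 2.551e-01 -1.000e-04 -3.000e-04] turn [0.0003 0.001  0.0002]
```

View pics/s12.png

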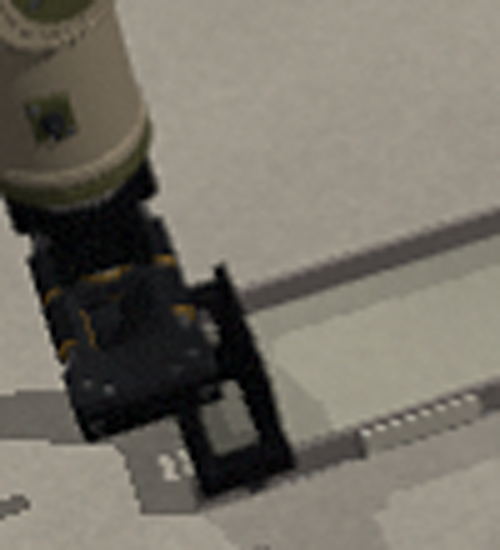

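The post is in contact at about 3 N of drag. Pushing the keeper along; contact with the can is expected near TCP lane y ≈ -112.

Request:
step_arm([
  [[0.003,0,0],[0,0,0]],
  [[0.007,0,0],[0,0,0]],
  [[0.012,0,0],[0,0,0]],
  [[0.017,0,0],[0,0,0]],
  [[0.022,0,0],[0,0,0]],
])

```text
time: 18.5
ee_pos: [0.5473, -0.2543, 0.0459]
eef_rot: [0.613, 0.79, -0.0, 0.0]
ft_force: [-0.5, -2.7, 0.5]
width: 0.0004
```

Request:
step_arm([
  [[0.006,0,0],[0,0,0]],
  [[0.012,0,0],[0,0,0]],
  [[0.018,0,0],[0,0,0]],
  [[0.024,0,0],[0,0,0]],
  [[0.03,0,0],[0,0,0]],
])

```text
time: 19.0
ee_pos: [0.5395, -0.2249, 0.0459]
eef_rot: [0.613, 0.79, -0.0, 0.0]
ft_force: [-1.5, -5.3, 1.2]
width: 0.0005
```

Request:
step_arm([
  [[0.006,0,0],[0,0,0]],
  [[0.012,0,0],[0,0,0]],
  [[0.018,0,0],[0,0,0]],
  [[0.024,0,0],[0,0,0]],
  [[0.03,0,0],[0,0,0]],
])

```text
time: 19.5
ee_pos: [0.5318, -0.1953, 0.0459]
eef_rot: [0.613, 0.79, -0.0, 0.0]
ft_force: [-2.1, -4.0, 0.4]
width: 0.0007
```

Request:
step_arm([
  [[0.006,0,0],[0,0,0]],
  [[0.012,0,0],[0,0,0]],
  [[0.018,0,0],[0,0,0]],
  [[0.024,0,0],[0,0,0]],
  [[0.03,0,0],[0,0,0]],
])

```text
time: 20.0
ee_pos: [0.5241, -0.1657, 0.0458]
eef_rot: [0.613, 0.79, -0.0, -0.0]
ft_force: [-1.1, -2.8, 0.2]
width: 0.0006
```

```bash
python3 -c "
from bench import r
from h import *
togo(r,.467,-.15,.046)
c=r.camera('scene');crop(c,110,100,310,240,4,'pics/s13.png')"
```

```text
t20.00 p [ 0.5241 -0.1657  0.0458] lane x,y (mm) [ 466.5 -290.9] w 0.0006
F lane x,y,z [-1.81 -2.44  0.22] toolx@lane [-2.e-04  1.e+00 -5.e-04] z [-6.e-04 -6.e-04 -1.e+00] q [-0.51  0.47  0.89  1.89 -0.44  0.99  0.83]
shift [ 0.1409  0.0006 -0.0003] turn [-0.0007  0.0005  0.0002]
```

View pics/s13.png

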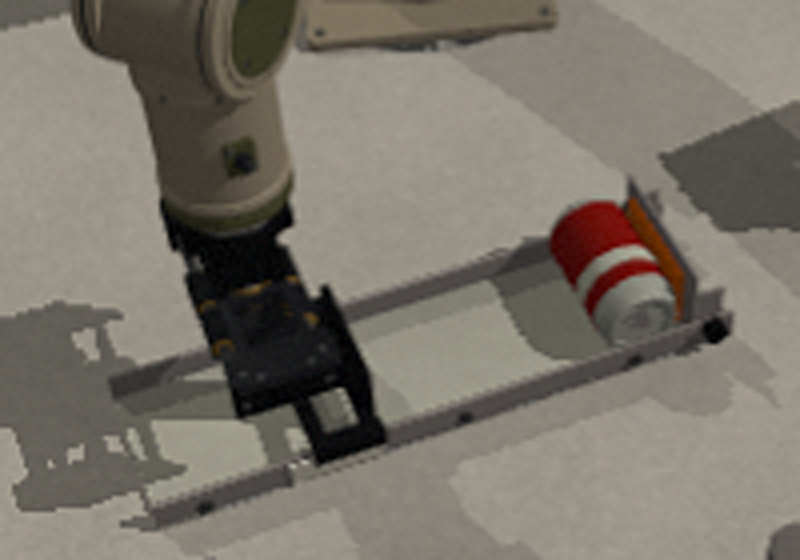

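Request:
step_arm([
  [[0.004,0,0],[0,0,0]],
  [[0.01,0,0],[0,0,0]],
  [[0.016,0,0],[0,0,0]],
  [[0.022,0,0],[0,0,0]],
  [[0.028,0,0],[0,0,0]],
])

```text
time: 20.55
ee_pos: [0.517, -0.1371, 0.0457]
eef_rot: [0.612, 0.79, -0.0, -0.0]
ft_force: [-1.1, -3.1, 0.8]
width: 0.0003
```

Request:
step_arm([
  [[0.006,0,0],[0,0,0]],
  [[0.012,0,0],[0,0,0]],
  [[0.018,0,0],[0,0,0]],
  [[0.024,0,0],[0,0,0]],
  [[0.03,0,0],[0,0,0]],
])

```text
time: 21.05
ee_pos: [0.5093, -0.1075, 0.0457]
eef_rot: [0.612, 0.79, -0.0, -0.0]
ft_force: [-1.3, -3.6, -0.4]
width: 0.0005
```

Request:
step_arm([
  [[0.006,0,0],[0,0,0]],
  [[0.012,0,0],[0,0,0]],
  [[0.018,0,0],[0,0,0]],
  [[0.024,0,0],[0,0,0]],
  [[0.03,0,0],[0,0,0]],
])

```text
time: 21.55
ee_pos: [0.5015, -0.078, 0.0457]
eef_rot: [0.613, 0.79, -0.0, -0.001]
ft_force: [-2.0, -3.3, 0.5]
width: 0.0004
```

Request:
step_arm([
  [[0.006,0,0],[0,0,0]],
  [[0.012,0,0],[0,0,0]],
  [[0.018,0,0],[0,0,0]],
  [[0.023,0,0],[0,0,0]],
  [[0.027,0,0],[0,0,0]],
])

```text
time: 22.05
ee_pos: [0.4947, -0.0513, 0.0456]
eef_rot: [0.612, 0.791, -0.0, -0.001]
ft_force: [-0.1, -3.8, -0.5]
width: 0.0006
```

Request:
step_arm([
  [[0.003,0,0],[0,0,0]],
  [[0.006,0,0],[0,0,0]],
  [[0.009,0,0],[0,0,0]],
  [[0.012,0,0],[0,0,0]],
  [[0.014,0,0],[0,0,0]],
])

```text
time: 22.55
ee_pos: [0.4911, -0.0375, 0.0456]
eef_rot: [0.612, 0.791, -0.0, -0.001]
ft_force: [-1.2, -4.3, 0.6]
width: 0.0007
```

```bash
python3 -c "
from bench import r
from h import *
togo(r,.467,-.112,.046)
c=r.camera('scene');crop(c,210,130,310,205,8,'pics/s14.png')
c=r.camera('top');crop(c,216,172,296,262,6,'pics/t14.png')"
```

```text
t22.55 p [ 0.4911 -0.0375  0.0456] lane x,y (mm) [ 466.4 -158.4] w 0.0007
F lane x,y,z [-2.24 -3.87  0.56] toolx@lane [-1.4e-03  1.0e+00  7.0e-04] z [-1.4e-03  3.0e-04 -1.0e+00] q [-0.84  0.33  0.94  2.03 -0.33  0.94  0.53]
shift [ 0.0464  0.0007 -0.0004] turn [-0.0012 -0.0007  0.0014]
```

View pics/s14.png

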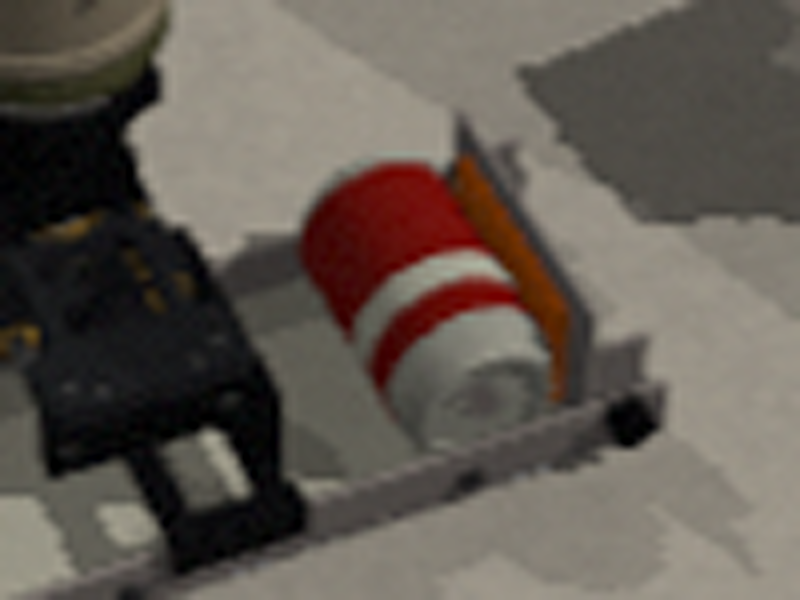

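View pics/t14.png

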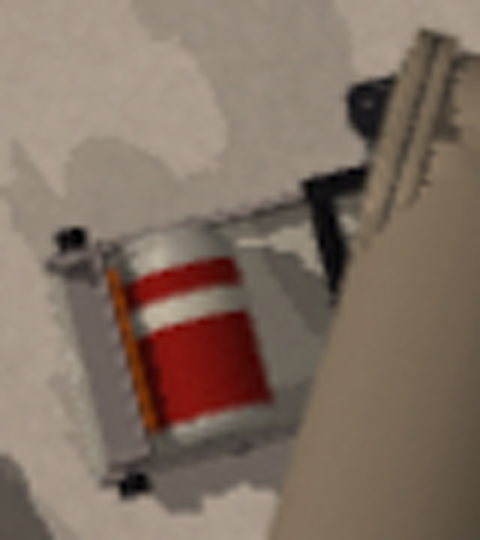

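The keeper is about 45 mm short of the can, as expected.

Request:
step_arm([
  [[0.003,0,0],[0,0,0]],
  [[0.007,0,0],[0,0,0]],
  [[0.011,0,0],[0,0,0]],
  [[0.015,0,0],[0,0,0]],
  [[0.019,0,0],[0,0,0]],
])

```text
time: 23.15
ee_pos: [0.4864, -0.0184, 0.0457]
eef_rot: [0.612, 0.791, -0.0, -0.001]
ft_force: [-1.3, -3.0, 0.2]
width: 0.0004
```

Request:
step_arm([
  [[0.003,0,0],[0,0,0]],
  [[0.006,0,0],[0,0,0]],
  [[0.009,0,0],[0,0,0]],
  [[0.011,0,0],[0,0,0]],
  [[0.013,0,0],[0,0,0]],
])

```text
time: 23.65
ee_pos: [0.4831, -0.0056, 0.0457]
eef_rot: [0.612, 0.791, -0.0, -0.001]
ft_force: [-1.5, -3.5, -0.3]
width: 0.0006
```

```bash
python3 -c "
from bench import r
from h import *
togo(r,.467,-.112,.046)
c=r.camera('scene');crop(c,210,130,310,205,8,'pics/s15.png')
c=r.camera('top');crop(c,226,190,286,250,10,'pics/t15.png')"
```

```text
t23.65 p [ 0.4831 -0.0056  0.0457] lane x,y (mm) [ 466.5 -125.6] w 0.0006
F lane x,y,z [-2.35 -3.05 -0.29] toolx@lane [-0.0019  1.      0.0011] z [-1.2e-03  8.0e-04 -1.0e+00] q [-0.91  0.3   0.94  2.06 -0.31  0.93  0.45]
shift [ 0.0136  0.0005 -0.0003] turn [-0.001  -0.0011  0.0019]
```

View pics/t15.png

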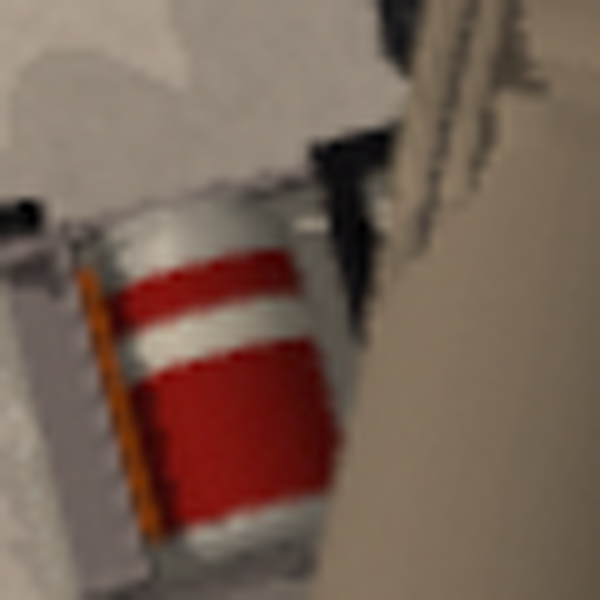

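A gap of roughly 14 mm is left. Approaching slowly.

Request:
step_arm([
  [[0.0016,0,0],[0,0,0]],
  [[0.0034,0,0],[0,0,0]],
  [[0.005,0,0],[0,0,0]],
  [[0.0066,0,0],[0,0,0]],
  [[0.008,0,0],[0,0,0]],
])

```text
time: 24.25
ee_pos: [0.4811, 0.0026, 0.0457]
eef_rot: [0.612, 0.791, 0.0, -0.001]
ft_force: [-1.3, -3.2, -0.1]
width: 0.0005
```

Request:
step_arm([
  [[0.0005,0,0],[0,0,0]],
  [[0.001,0,0],[0,0,0]],
  [[0.0015,0,0],[0,0,0]],
  [[0.002,0,0],[0,0,0]],
  [[0.0025,0,0],[0,0,0]],
])

```text
time: 24.75
ee_pos: [0.4805, 0.005, 0.0457]
eef_rot: [0.612, 0.791, 0.0, -0.001]
ft_force: [-1.2, -3.4, -0.9]
width: 0.0007
```

Request:
step_arm([
  [[0.0003,0,0],[0,0,0]],
  [[0.0006,0,0],[0,0,0]],
  [[0.0009,0,0],[0,0,0]],
])

```text
time: 25.05
ee_pos: [0.4803, 0.0059, 0.0457]
eef_rot: [0.612, 0.791, 0.0, -0.001]
ft_force: [-1.5, -3.1, 0.1]
width: 0.0006
```

Request:
step_arm([
  [[0.0003,0,0],[0,0,0]],
  [[0.0006,0,0],[0,0,0]],
])

```text
time: 25.25
ee_pos: [0.4801, 0.0064, 0.0457]
eef_rot: [0.612, 0.791, 0.0, -0.001]
ft_force: [0.2, -3.1, -0.3]
width: 0.0005
```

```bash
python3 -c "
from bench import r
from h import *
st(r)
avg(r,4)
c=r.camera('scene');crop(c,210,130,310,205,8,'pics/s16.png')
c=r.camera('top');crop(c,226,190,286,250,10,'pics/t16.png')"
```

```text
t25.25 p [0.4801 0.0064 0.0457] lane x,y (mm) [ 466.6 -113.2] w 0.0005
F lane x,y,z [-0.62 -3.03 -0.32] toolx@lane [-0.0021  1.      0.0014] z [-0.0011  0.0012 -1.    ] q [-0.94  0.3   0.94  2.06 -0.3   0.93  0.42]
avg [-1.3700e+00 -2.9800e+00 -1.0000e-01 -1.1311e+02] sd [0.57 0.36 0.16 0.02]
```

View pics/t16.png

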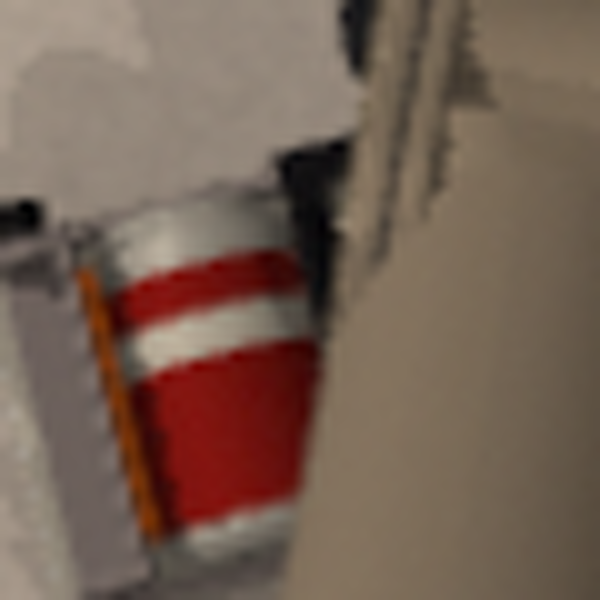

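Nearly touching; the reading is still only drag (~3.0 N). Creeping on.

Request:
step_arm([
  [[0.0003,0,0],[0,0,0]],
  [[0.0006,0,0],[0,0,0]],
  [[0.0008,0,0],[0,0,0]],
])

```text
time: 25.85
ee_pos: [0.4799, 0.0073, 0.0457]
eef_rot: [0.612, 0.791, 0.0, -0.001]
ft_force: [-0.7, -2.4, -0.5]
width: 0.0006
```

Request:
step_arm([
  [[0.0003,0,0],[0,0,0]],
  [[0.0006,0,0],[0,0,0]],
  [[0.0008,0,0],[0,0,0]],
])

```text
time: 26.15
ee_pos: [0.4798, 0.0077, 0.0457]
eef_rot: [0.612, 0.791, 0.0, -0.001]
ft_force: [0.4, -4.8, 0.2]
width: -0.0001
```

```bash
python3 -c "
from bench import r
from h import *
avg(r,5)"
```

```text
avg [  -1.46   -4.61   -0.16 -111.82] sd [0.41 0.5  0.4  0.02]
```

Request:
step_arm([
  [[0.0008,0,0],[0,0,0]],
  [[0.001,0,0],[0,0,0]],
  [[0.0012,0,0],[0,0,0]],
])

```text
time: 26.7
ee_pos: [0.4797, 0.0078, 0.0458]
eef_rot: [0.612, 0.79, -0.0, 0.0]
ft_force: [0.9, -8.8, -2.0]
width: 0.0007
```

```bash
python3 -c "
from bench import r
from h import *
avg(r,5)"
```

```text
avg [  -1.16   -8.27   -1.4  -111.78] sd [0.35 0.55 0.34 0.01]
```

The push averages 8.3 N, less ~3.0 N drag, so about 5.2 N on the can. Withdrawing gently.

Request:
step_arm([
  [[-0.0003,0,0],[0,0,0]],
  [[-0.0007,0,0],[0,0,0]],
  [[-0.0015,0,0],[0,0,0]],
  [[-0.004,0,0],[0,0,0]],
  [[-0.01,0,0],[0,0,0]],
])

```text
time: 27.45
ee_pos: [0.4823, -0.0015, 0.0458]
eef_rot: [0.612, 0.791, -0.0, -0.0]
ft_force: [-0.7, -0.5, 0.2]
width: 0.0004
```

Request:
step_arm([
  [[-0.01,0,0],[0,0,0]],
  [[-0.02,0,-0.01],[0,0,0]],
  [[-0.03,0,-0.04],[0,0,0]],
  [[-0.04,0,-0.08],[0,0,0]],
  [[-0.06,0,-0.12],[0,0,0]],
])

```text
time: 27.95
ee_pos: [0.4971, -0.0606, 0.1676]
eef_rot: [0.612, 0.791, -0.0, -0.0]
ft_force: [0.9, 1.0, 1.2]
width: 0.0009
```

Request:
step_arm([
  [[-0.04,0,-0.02],[0,0,0]],
  [[-0.085,0,-0.03],[0,0,0]],
  [[-0.13,0,-0.03],[0,0,0]],
  [[-0.175,0,-0.03],[0,0,0]],
  [[-0.2,0,-0.03],[0,0,0]],
])

```text
time: 28.45
ee_pos: [0.5465, -0.2591, 0.1983]
eef_rot: [0.614, 0.79, -0.001, 0.0]
ft_force: [-0.4, 0.1, 0.1]
width: 0.0001
```

```bash
python3 -c "
from bench import r
from h import *
avg(r,4);st(r)
c=r.camera('scene');crop(c,210,130,310,205,8,'pics/s17.png');cv2.imwrite('pics/s17f.png',c['pixels'])
c=r.camera('top');crop(c,216,182,296,242,10,'pics/t17.png')"
```

```text
avg [-1.1300e+00  3.8000e-01  2.4000e-01 -3.8728e+02] sd [1.07 0.44 0.42 1.56]
t28.65 p [ 0.5467 -0.2555  0.198 ] lane x,y (mm) [ 466.  -383.4] w 0.0002
F lane x,y,z [-0.37  0.71 -0.07] toolx@lane [ 3.e-04  1.e+00 -4.e-04] z [-1.2e-03 -7.0e-04 -1.0e+00] q [-0.42  0.45  1.03  1.6  -0.39  1.32  0.92]
```

View pics/s17.png

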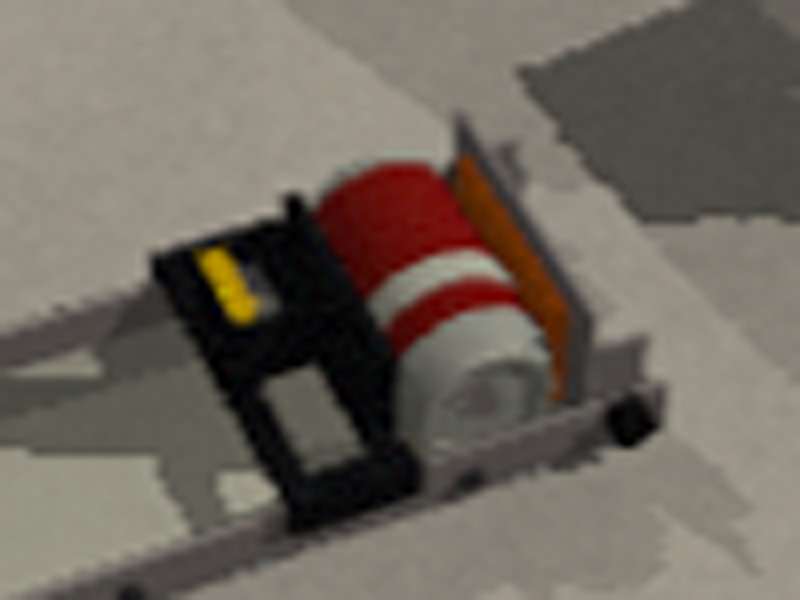

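View pics/t17.png

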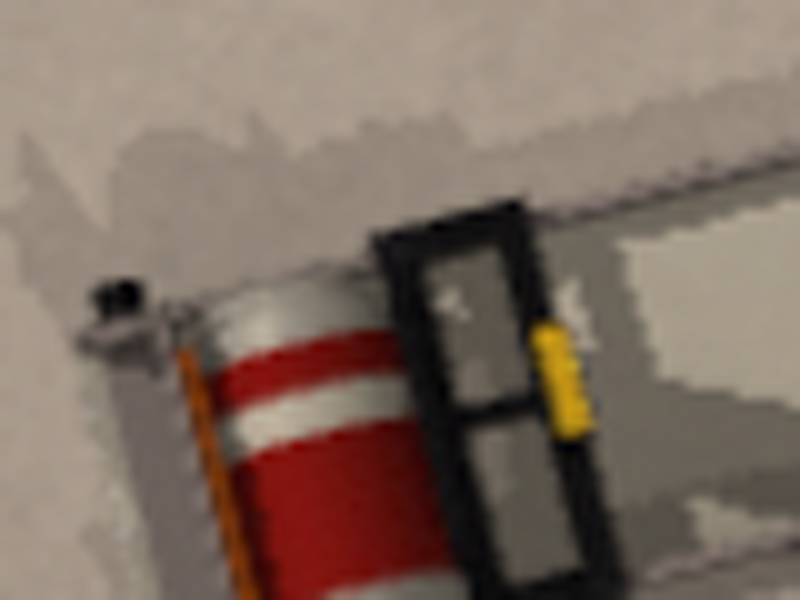

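View pics/s17f.png

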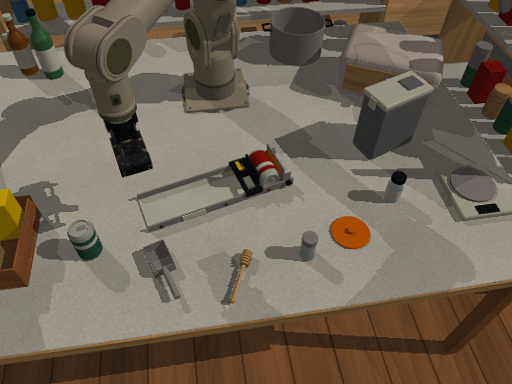

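The can is held between the orange pad and the keeper's paddle with no visible gap. The bystanders look untouched, and the arm is clear at 0.2 m up. One short hold to let it settle, then I'll hand in.

Request:
step_arm([
  [[0,0,0],[0,0,0]],
  [[0,0,0],[0,0,0]],
  [[0,0,0],[0,0,0]],
])

```text
time: 29.05
ee_pos: [0.5475, -0.2526, 0.1981]
eef_rot: [0.611, 0.791, 0.0, -0.0]
ft_force: [0.4, 0.3, -0.1]
width: 0.0004
```

```bash
python3 -c "
from bench import r
print(r.close_job())"
```

```text
the job is handed in; nothing more can be done
None
```

The can is put away against the orange end pad and the keeper is up behind it. I handed the job in at about 29 s of the 72 s.

- **Can against the pad:** I rolled it along the lane with the fingers until it bore on the pad. The steady force there averaged about 6 N, a little over the 5 N asked; the highest single reading was about 6.4 N. After I took the fingers off slowly, it stayed at the pad in both camera views.
- **Keeper against the can:** I pushed the keeper by the back of its post. The push averaged 8.3 N at the end, of which about 3.0 N is the keeper's own drag, so about 5.2 N was on the can. Then I withdrew and left the keeper there.
- **Last checks:** In the final pictures the can sits square between pad and paddle with no visible gap. The other things on the shelf look untouched, and the arm is clear of everything.

Single force readings carry about 0.5 N of noise, and I read the force only at the end of each move, so a brief peak in between would not have shown. No check failed or disagreed.

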